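# Hold the amber colour glass in the light path

## Robot

A 7-joint arm with a two-finger parallel gripper is mounted at the origin on the work surface. World frame = base frame: x ahead of the robot, y to its left, z up, the work surface at z = 0. Lengths are in mm, angles in degrees, forces in N, time in s.
With the tool pointing down it reaches from about 400 to 925 mm from the base axis. Payload 5.6 kg.
Tool frame: the origin (TCP) lies midway between the tips of the shut fingers; the grasp point (between the pads) lies 19 mm behind it (bot.pinch_z is the distance from the TCP to the grasp point, in mm); x points along the fingers, z is the direction in which the jaws open and shut, and the axes are right-handed (so a half turn about x gives the same grasp; the last joint's range is limited). The gripper opens to 85 mm and grips with 20 to 120 N. Pads are 22 mm wide; open, the fingers measure 114 mm over their backs; the gripper's body (76 mm by 85 mm) begins 54 mm behind the grasp point. The pads swing forward as they close: fully open they stand 13 mm farther back than shut.
Start: joints at [-2.464, 26.786, -0.665, 91.828, 0.344, 61.387, -3.226], TCP at [650.006, -0.043, 231.29] pointing down, gripper open.
Joint ranges: [-144.91, 144.91], [-17.63, 115.5], [-89.93, 88.59], [15.96, 139.68], [-74.01, 254.01], [8.47, 105.57], [-167.45, 167.45]. Speed limits (degrees/s): [147.25, 147.25, 180, 180, 180, 180, 180].

## Interface

Orientations are given as a 3x3 rotation matrix whose columns are the frame's x, y, z axes.
In Python, from workcell import monitor, imaging, ticket, bot gives the robot as it stands. The module is installed in compiled form; this text tells all that it offers.
- The arm moves only by the tool carry_out, never from a script. Its argument "motion" is one flat list of numbers, 5 for each row, row after row: the gripper command: -1 is fully open, 1 is shut, values between are in proportion, then the shift along the world's x, y, z in mm, then the turn about the world's z in rad. A call has 1 to 8 rows; each row shifts and turns the pose as measured when the row begins; what a row does not reach is not made up. A row lasts 1/12 s, in which the tool goes at most 41.7 mm and 7.16 degrees, less where a joint would pass 70% of its speed; a pose out of reach is approached as far as the arm can. A call is refused whole if a number of a shift passes 41.7 or a number of a turn 0.125, either way. A call with a gripper value outside its range is refused whole. The fingers move at their own pace and stop on an object; "grip_force" is the grip in N (left out, the last holds). Time passes only in rows, so rows that do not move let the fingers close. It gives the time, the measured TCP pose, the force and the opening at its end, in the units of the state.
- monitor.observe(): the state, without advancing time (a new reading comes with each control period).
- imaging.camera(name): name is "scene" or "side" or "wrist"; returns (picture, depth): 480x640x3 uint8, blue, green, red; 480x640 float32, mm along the optical axis (not along the pixel's ray), 0 where there is no reading.
- imaging.calibration(name): a dict with "fx", "fy", "cx", "cy" (pixels), "R" (3x3) and "t" (3): a world point X has camera coordinates R X + t. Camera axes: x right, y down, z forward; pixel columns grow to the right and rows downward; lengths in mm; the calibration is good to about 2 mm. The wrist camera is an equidistant fisheye: a pixel r from the principal point sees the ray r / f radians off the axis. A picture is of the moment at which its call begins: read the wrist's pose just before it. calibration takes no time and is no camera call; for the wrist camera it gives the pose at the moment of the call.
- ticket.finish_job(): hands the job in, once; it reports no verdict.
The state is a dict: "clock": time; "q": joint angles; "joint_vel": joint speeds; "effort": joint torques, N m; "position": TCP position; "ee_rot": TCP orientation; "force": force on the tool from outside, world axes, zero at the start; "ft_torque": the same for the moment, N m; "opening": opening from 0.0 (shut) to 1.0 (fully open).
Only numpy, scipy, OpenCV 4.12 (cv2) and the standard library are available. Lean on these libraries where they do the work, as an engineer would, in place of code of your own. Each camera call takes 0.05 s, during which the arm holds its last target.

## Task

First swing the kit rack's keeper bar fully shut over the two spare glasses, until it sits in its detent. Then pick up the amber colour glass from the cork pad, touching it with the fingers only on its two white frosted sides and never on its clear faces, and hold it upright in the colour checker's light path: midway between lamp and receiver, centred on the beam, clear faces square to the light, not knocking it against the checker. Finish while still holding it there, steady in the gripper, with the keeper shut and the spare glasses, honey jar and tumbler left where they are.

Things in the scene. Friction and masses are not known exactly. Their poses are not given: they have to be found in the camera images.
- keeper (a joint): Hinge of the steel keeper bar, rad, upright axis: 0 = fully shut (bar lies over both spare glasses), grows as it opens; starts 0.8 to 1.35. Seen from above it closes anticlockwise. Light friction; from 0.2 rad it rides on a sprung brass ball (about 2 N at the knob); below 0.03 it drops behind the ball and is held at its end stop, 0.
- keeper_knob (a point): Centre of the red upright round knob near the free end of the keeper bar, 14 mm diameter, 42 mm tall (21 mm above and below this point), standing on the bar's top face. The bar is 14 mm wide and 8 mm thick, its end 7 mm beyond the knob axis. Nothing on the rack rises above the bar's top face except the knob and a 5 mm stub at the hinge.
- keeper_hinge (a point): Point on the hinge axis of the keeper bar, at the height of the knob's centre; the knob's axis moves on a circle of 117 mm radius about it.
- rack: Fixed wooden kit rack, 70 mm (x) by 165 mm (y) by 30 mm high; origin at the centre of its underside. Two spare glasses stand side by side in it, their tops 80 mm above the table; hinge post at its +y end, detent post at its -y end; the bar swings 84 to 92 mm above the table, opening to the rack's -x side.
- pad: Fixed cork pad 90 x 90 x 4 mm, origin at the centre of its underside; the amber glass stands upright near its centre.
- amber_center (a point): Centre (half-way up) of the amber colour-standard glass, a loose solid glass block 30 x 30 x 70 mm tall, 0.1 to 0.2 kg. Its own z is up. The two clear polished faces look along its own +x and -x; the two white frosted faces look along its own +y and -y and are 30 mm apart.
- light_path (a point): Middle of the checker's light path: midway between lamp and receiver, on the beam axis, 110 mm above the table. Its own x runs along the beam (from the black lamp housing to the grey receiver), z is up. The gap between the housings is 110 mm (99 mm between the lens rings at beam height), open above and at both sides.
- checker: The fixed colour checker, 270 mm long (x, along the beam) by 100 mm wide (y), origin at the centre of its underside, straight below the light-path point. Two housings, 90 mm wide across the beam, rise to 148 mm at its ends; the base plate between them is 16 mm high, with yellow lines under the beam and at the midway point.
- green_center (a point): Centre of the green spare glass in the rack, 30 x 30 x 70 mm, loose in a 20 mm deep socket.
- pale_center (a point): Centre of the pale yellow spare glass in the rack, 30 x 30 x 70 mm, loose in a 20 mm deep socket.
- jar: Closed honey jar, 68 mm diameter, 95 mm high, loose; origin at the centre of its underside.
- tumbler: Empty drinking glass, 64 mm diameter at the rim, 85 mm high, loose; origin at the centre of its underside.
Mind the look-alikes: they are no part of the job. Leave any red look-alike of the part that bears amber_center alone.

How it is judged:
By the outcome, as a careful person would: the job done as asked, in the order asked, and still so for the second after the job is handed in, while the arm keeps its last pose, push and grip.
It also fails if it takes over 54 s, if anything falls off the work surface, if the arm or the gripper's body presses on something with over 40 N, if the wrist force passes 120 N, or if a joint passes its speed limit or range.

## Working session

There is one attempt and no reset: what is moved stays moved. The work goes in short steps, Python scripts to look and compute and a tool call to move; the robot and the scene stay as the last step left them, time stands still between calls to the robot, and variables do not carry over. Pictures are saved under pics/ and viewed, and the job is handed in when it is done.

Besides the shell and the picture viewer there is one more tool, called after "Emit:" as name(argument=value, ...), one argument or row to a line, values as JSON. carry_out: Moves the arm, as the interface text tells. Its arguments: {"type":"object","properties":{"motion":{"type":"array"},"grip_force":{"type":"number"}},"required":["motion"]}

```bash
mkdir -p pics
python3 - <<'E'
from workcell import monitor, imaging
import cv2,numpy as np
s=monitor.observe();print(s)
for n in("scene","side","wrist"):
    c=imaging.calibration(n);p,d=imaging.camera(n);np.savez(f"{n}0.npz",p=p,d=d,R=c["R"],t=c["t"],k=[c["fx"],c["fy"],c["cx"],c["cy"]])
    cv2.imwrite(f"pics/{n}0.png",p);print(n,c)
E
```

```text
{'clock': 0.0, 'q': array([-2.46532008, 26.83698616, -0.66551869, 91.88146467,  0.34282331,
       61.38714922, -3.22585131]), 'joint_vel': array([ 0.0483913 , -0.01104925,  0.12295964,  0.04197667,  0.03656359,
        0.00787837,  0.02851393]), 'effort': array([-1.81076980e-04, -5.32374322e+01,  2.12178100e-02, -2.51299274e+01,
        1.13576866e-02,  7.69772858e-03, -1.10212341e-06]), 'position': array([ 6.49432525e+02, -3.85791219e-02,  2.30323239e+02]), 'ee_rot': array([[-1.80528952e-03,  3.42449603e-05,  9.99998370e-01],
       [-1.05409185e-04,  9.99999994e-01, -3.44353103e-05],
       [-9.99998365e-01, -1.05471179e-04, -1.80528590e-03]]), 'force': array([-0.13625485, -0.76709235, -0.66213476]), 'ft_torque': array([-0.04523618,  0.00469171,  0.02170483]), 'opening': 0.9987882105469353}
scene {'fx': 526.102822131972, 'fy': 526.102822131972, 'cx': 333.9830592389656, 'cy': 243.6176976329706, 'R': array([[ 0.36191668,  0.93213913,  0.01153104],
       [ 0.71236144, -0.2685638 , -0.64839391],
       [-0.60129652,  0.24287884, -0.76121769]]), 't': array([-236.12799174, -323.92185332, 1377.64162153])}
side {'fx': 501.70905691285986, 'fy': 501.70905691285986, 'cx': 306.51864612878865, 'cy': 240.09801814552105, 'R': array([[-0.69061378, -0.72310687,  0.01300217],
       [-0.36900176,  0.33684466, -0.86624094],
       [ 0.62200507, -0.60303576, -0.49945728]]), 't': array([384.55011978, 274.14448838, 538.11716974])}
wrist {'fx': 371.64829954431775, 'fy': 371.64829954431775, 'cx': 321.5095888671277, 'cy': 239.8389322270514, 'R': array([[ 9.99996510e-01, -1.07812766e-03, -2.41178687e-03],
       [-3.79883722e-04, -9.62131484e-01,  2.72585516e-01],
       [-2.61433806e-03, -2.72583648e-01, -9.62128536e-01]]), 't': array([-649.25613359,  -35.2251379 ,  378.78280168])}
```

View pics/scene0.png

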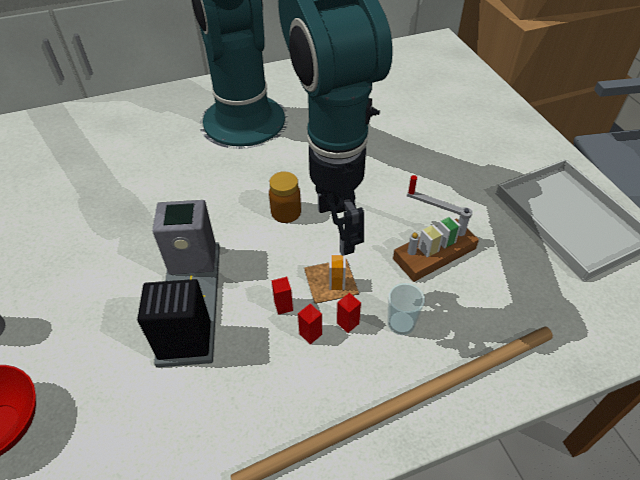

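View pics/side0.png

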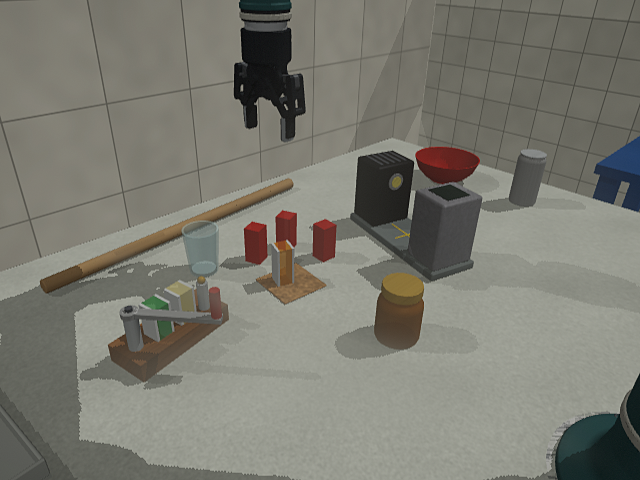

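View pics/wrist0.png

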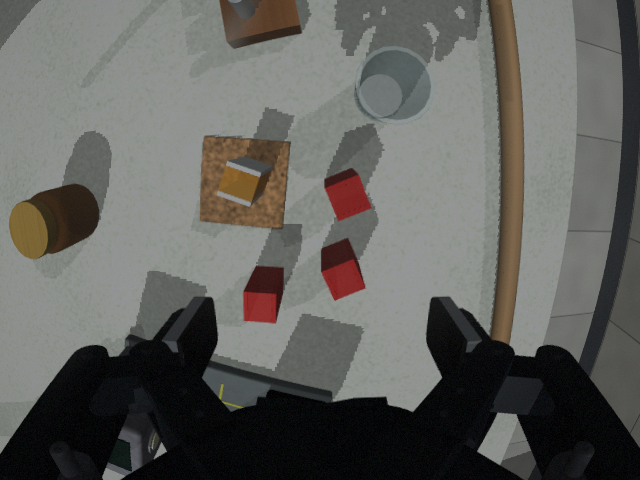

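The scene view shows the amber glass at (338,272). What could be mistaken for it: red blocks at (283,296), (310,323) and (348,313), spare glasses at (432,240) pale and (450,231) green, and the jar at (285,197). By description the choice is the orange block on cork with white sides. In the wrist view it is at (240,182). The red knob is at scene (413,185) and side (215,303).

```bash
cat > h.py <<'E'
import numpy as np,cv2
def load(n,tag="0"):
    return np.load(f"{n}{tag}.npz")
def ray(z,n,u,v):
    fx,fy,cx,cy=z["k"];R=z["R"];t=z["t"]
    if n=="wrist":
        a=np.array([u-cx,v-cy]);r=np.hypot(*a);th=r/fx
        d=np.array([*(a/max(r,1e-9)*np.sin(th)),np.cos(th)])
    else: d=np.array([(u-cx)/fx,(v-cy)/fy,1.])
    return -R.T@t,R.T@d
def plane(z,n,u,v,h):
    o,d=ray(z,n,u,v);return o+d*(h-o[2])/d[2]
def tri(rs):
    A=np.zeros((3,3));b=np.zeros(3)
    for o,d in rs:
        d=d/np.linalg.norm(d);P=np.eye(3)-np.outer(d,d);A+=P;b+=P@o
    x=np.linalg.solve(A,b);return x,[np.linalg.norm(np.cross(x-o,d/np.linalg.norm(d))) for o,d in rs]
def proj(z,n,X):
    c=z["R"]@np.array(X,float)+z["t"];fx,fy,cx,cy=z["k"]
    if n=="wrist":
        r=np.hypot(c[0],c[1]);th=np.arctan2(r,c[2]);return cx+fx*th*c[0]/r,cy+fx*th*c[1]/r
    return cx+fx*c[0]/c[2],cy+fy*c[1]/c[2]
def crop(p,x0,y0,x1,y1,s,f):
    cv2.imwrite(f,cv2.resize(p[y0:y1,x0:x1],None,fx=s,fy=s,interpolation=cv2.INTER_CUBIC))
E
python3 - <<'E'
from h import *
a=load("scene");b=load("side");w=load("wrist")
ims=[a["p"][170:290,380:500],b["p"][265:385,100:240],a["p"][245:315,290:370],b["p"][225:315,245:335],w["p"][130:235,195:300]]
cs=[cv2.resize(i,(266,266) ,interpolation=cv2.INTER_CUBIC) for i in ims]
crop(a["p"],385,165,485,285,5,"pics/c1.png");crop(b["p"],100,270,240,385,5,"pics/c2.png")
crop(w["p"],190,125,300,240,5,"pics/c3.png")
crop(a["p"],140,180,230,370,3,"pics/c4.png")
crop(b["p"],340,140,490,290,4,"pics/c5.png")
E
```

```text
(no output)
```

View pics/c1.png

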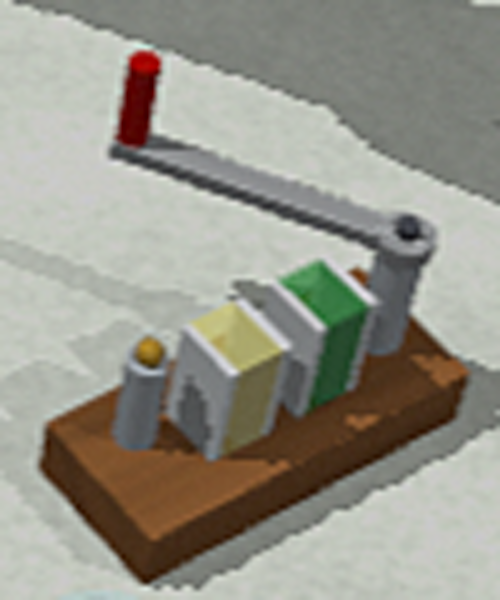

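View pics/c2.png

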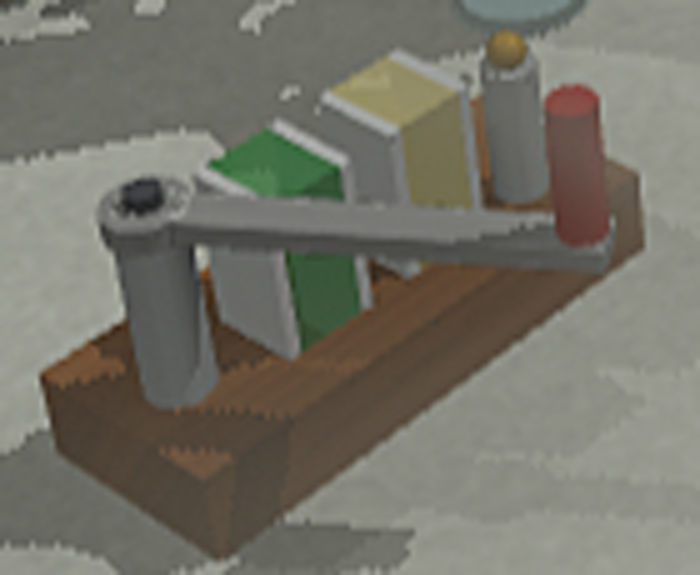

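View pics/c3.png

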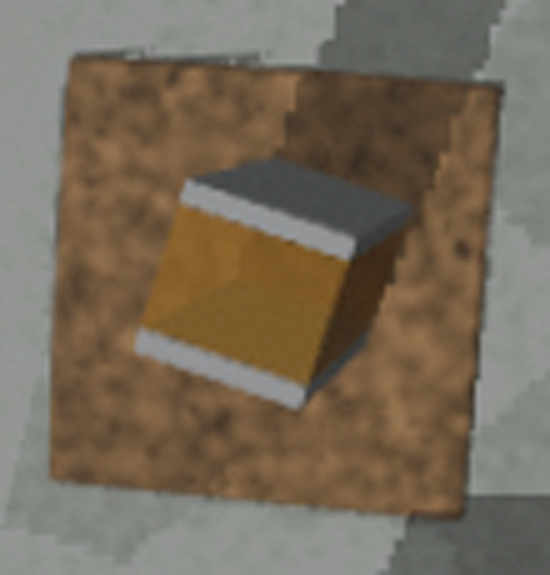

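View pics/c4.png

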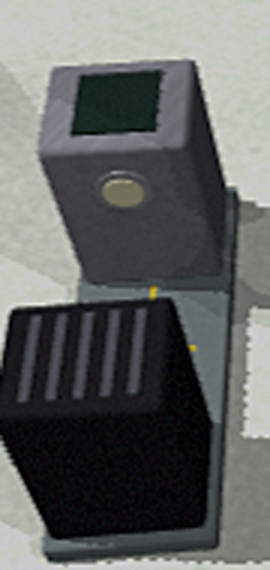

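View pics/c5.png

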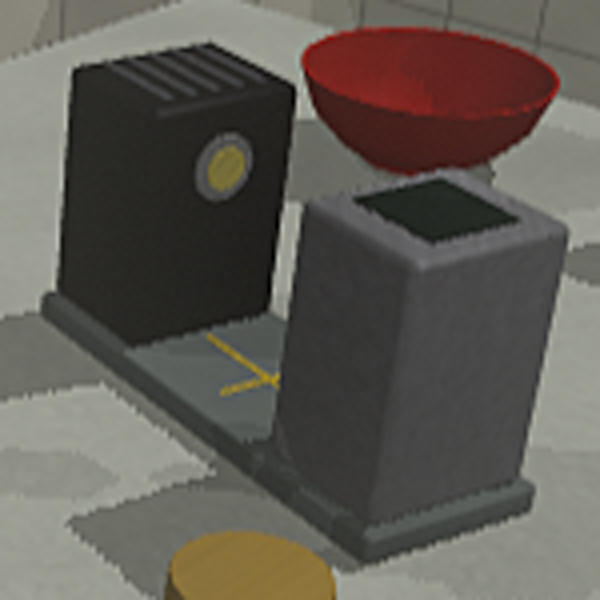

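Run:
```python
from h import *
np.set_printoptions(precision=1,suppress=True)
a=load("scene");b=load("side");w=load("wrist")
def two(nm,pa,pb,h):
    print(nm,*tri([ray(a,"scene",*pa),ray(b,"side",*pb)]),plane(a,"scene",*pa,h),plane(b,"side",*pb,h))
two("knobtop",(414,177.4),(214.6,289.6),134)
two("hinge",(466.6,210.2),(128.4,308.6),97)
two("ball",(415,235),(201.4,279.6),92)
print("amber top corners wrist",[plane(w,"wrist",190+x/5,125+y/5,74)[:2] for x,y in [(187,181),(355,256),(303,407),(137,345)]])
print("pad",[plane(w,"wrist",190+x/5,125+y/5,4)[:2] for x,y in [(72,58),(500,86),(463,516),(50,480)]])
print("cross side",plane(b,"side",340+270/4,140+380/4,16))
print("lamp lens side",plane(b,"side",340+226/4,140+168/4,110))
print("rec lens scene",plane(a,"scene",140+123/3,180+191/3,110))
print("rec top scene",[plane(a,"scene",140+x/3,180+y/3,148)[:2] for x,y in [(52,68),(196,62),(222,150),(40,157)]])
print("rec top side",[plane(b,"side",340+x/4,140+y/4,148)[:2] for x,y in [(305,200),(445,170),(567,232),(420,265)]])
print("lamp top side",[plane(b,"side",340+x/4,140+y/4,148)[:2] for x,y in [(75,70),(210,43),(295,88),(152,110)]])
print("lamp top scene",[plane(a,"scene",140+x/3,180+y/3,148)[:2] for x,y in [(8,308),(175,300),(188,408),(2,420)]])
print("base side",[plane(b,"side",340+x/4,140+y/4,10)[:2] for x,y in [(42,300),(365,545),(533,488)]])
```

```text
knobtop [479.4 235.9 132.5] [np.float64(0.308094405397629), np.float64(0.30809440539793786)] [481.  235.2 134. ] [477.3 236.8 134. ]
hinge [566.1 314.   94.4] [np.float64(0.08751746739909866), np.float64(0.08751746739938666)] [568.2 312.2  97. ] [562.6 315.2  97. ]
ball [577.5 196.1  79.5] [np.float64(0.12098201092778577), np.float64(0.12098201092783208)] [586.9 189.6  92. ] [561.3 205.3  92. ]
amber top corners wrist [array([572.7,  50.8]), array([600.4,  37.7]), array([590.9,  12.8]), array([562.8,  23.8])]
pad [array([530.8,  72.9]), array([618.4,  64. ]), array([609.3, -23.3]), array([521.1, -15. ])]
cross side [ 516.  -237.5   16. ]
lamp lens side [ 565.3 -250.7  110. ]
rec lens scene [ 468.8 -228.5  110. ]
rec top scene [array([ 389.4, -249.2]), array([ 415.3, -165.5]), array([ 492.8, -166.9]), array([ 460.8, -267.4])]
rec top side [array([ 469.4, -174.4]), array([ 446.7, -247.8]), array([ 376.5, -229.2]), array([ 400.5, -156.3])]
lamp top side [array([ 639. , -218.9]), array([ 618.5, -300.3]), array([ 551.2, -280.6]), array([ 579.6, -206. ])]
lamp top scene [array([ 565. , -300.4]), array([ 591.5, -215.2]), array([ 662.2, -223.2]), array([ 635.7, -313.3])]
base side [array([ 658.2, -227.5]), array([ 404.6, -156.8]), array([ 379. , -253.6])]
```

Emit:
carry_out(
  motion=[-1, -21, 29.5, 0, -0.105, -1, -21, 29.5, 0, -0.105, -1, -21, 29.5, 0, -0.105, -1, -21, 29.5, 0, -0.105, -1, -21, 29.5, 0, -0.105, -1, -21, 29.5, 0, -0.105, -1, -21, 29.5, 0, -0.105, -1, -21, 29.5, 0, -0.105],
  grip_force=30,
)

```text
clock: 0.82
position: [476.3, 231.6, 227.1]
ee_rot: [[-0.006, 0.782, 0.623], [-0.004, 0.623, -0.782], [-1.0, -0.007, -0.001]]
force: [0.7, 1.0, -0.2]
opening: 0.998
```

```bash
cat > snap.py <<'E'
import sys
from workcell import monitor, imaging
import cv2,numpy as np
tag=sys.argv[1]
for n in sys.argv[2:]:
    c=imaging.calibration(n);p,d=imaging.camera(n);np.savez(f"{n}{tag}.npz",p=p,d=d,R=c["R"],t=c["t"],k=[c["fx"],c["fy"],c["cx"],c["cy"]])
    cv2.imwrite(f"pics/{n}{tag}.png",p)
s=monitor.observe();np.set_printoptions(precision=2,suppress=True)
for k in("clock","position","ee_rot","force","opening","q"):print(k,s[k])
E
python3 snap.py 1 wrist
```

```text
clock 0.8667
position [470.84 239.57 226.99]
ee_rot [[-0.01  0.78  0.62]
 [ 0.    0.63 -0.78]
 [-1.   -0.01 -0.01]]
force [-4.66  5.97 -0.61]
opening 1.0025565720255345
q [-31.97  15.58   1.84 108.89  -0.96  56.04 -80.97]
```

View pics/wrist1.png

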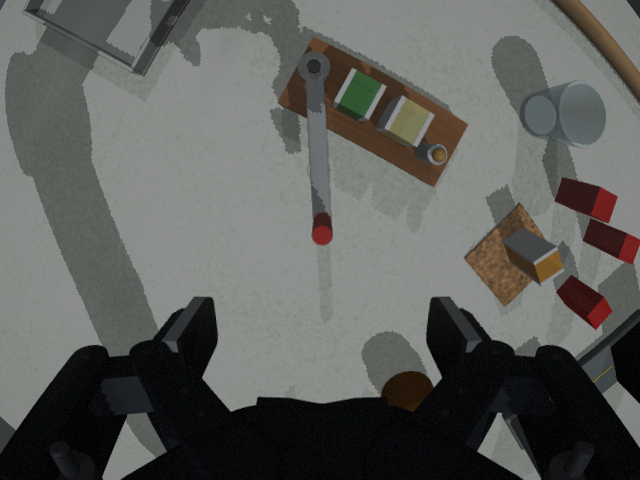

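The wrist view shows the knob top at (322,231), the hinge at (314,66) and the detent ball at (438,154). The bar is centred between the fingers.

Run:
```python
from h import *
np.set_printoptions(precision=1,suppress=True)
w=load("wrist","1")
k=plane(w,"wrist",322,234,134);h=plane(w,"wrist",314,66,97);b=plane(w,"wrist",438,154,85)
print(k,h,b,np.linalg.norm((k-h)[:2]))
print([plane(w,"wrist",u,v,30)[:2] for u,v in[(467,125),(434,186),(279,104)]])
print([plane(w,"wrist",u,v,80)[:2] for u,v in[(363,68),(386,84),(364,120),(335,100),(411,97),(434,113),(411,146),(381,133)]])
from workcell import monitor
s=monitor.observe();print(s["position"],s["clock"])
```

```text
[481.2 234.7 134. ] [567.6 310.8  97. ] [578.1 195.9  85. ] 115.17540019925653
[array([627.8, 176.6]), array([561.6, 163.6]), array([529.7, 322.7])]
[array([592.3, 283.1]), array([594. , 261.6]), array([560.7, 256.8]), array([558.8, 283.8]), array([599.1, 240.3]), array([601.8, 218.2]), array([569. , 215.6]), array([561.4, 240.3])]
[470.8 239.6 227. ] 0.8667
```

Emit:
carry_out(
  motion=[-1, 5, -2, -15, 0.03, -1, 5, -2, -20, 0.02, -1, 0, 0, -20, 0, -1, 0, 0, -20, 0, -1, 0, 0, -15, 0, -1, 0, 0, 0, 0],
)

```text
clock: 1.37
position: [477.5, 242.3, 135.0]
ee_rot: [[-0.008, 0.735, 0.678], [0.003, 0.678, -0.735], [-1.0, -0.003, -0.008]]
force: [-0.1, -1.0, 1.0]
opening: 1.003
```

Emit:
carry_out(
  motion=[-1, 2, -4, -10, 0, -1, 1, -2.5, -12, 0, -1, 0, 0, -10, 0, 0.1, 0, 0, 0, 0, 0.1, 0, 0, 0, 0, 0.1, 0, 0, 0, 0],
)

```text
clock: 1.87
position: [482.6, 234.6, 102.5]
ee_rot: [[-0.006, 0.735, 0.678], [0.004, 0.678, -0.735], [-1.0, -0.002, -0.007]]
force: [-1.1, 0.4, 0.2]
opening: 0.606
```

Emit:
carry_out(
  motion=[0.3, 0, 0, 0, 0, 0.3, 0, 0, 0, 0, 0.3, 0, 0, 0, 0],
)

```text
clock: 2.12
position: [483.7, 235.3, 104.2]
ee_rot: [[-0.003, 0.735, 0.678], [0.006, 0.678, -0.735], [-1.0, 0.001, -0.006]]
force: [0.7, -0.1, -0.0]
opening: 0.35
```

```bash
python3 snap.py 2 wrist scene;python3 -c "
from h import *
a=load('scene','2');crop(a['p'],300,110,500,290,3,'pics/c6.png')"
```

```text
clock 2.2167
position [483.68 235.23 104.17]
ee_rot [[-0.    0.73  0.68]
 [ 0.01  0.68 -0.73]
 [-1.    0.   -0.01]]
force [ 0.33 -0.41  0.28]
opening 0.3481023375454928
q [-30.2   25.87   1.13 113.23  -1.32  40.91 -75.46]
```

View pics/wrist2.png

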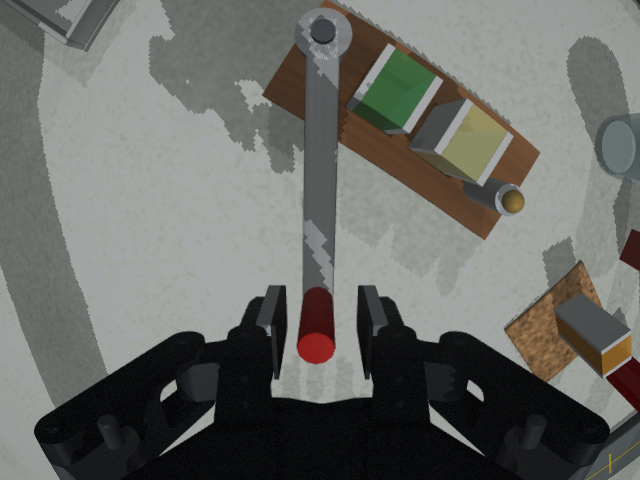

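View pics/c6.png

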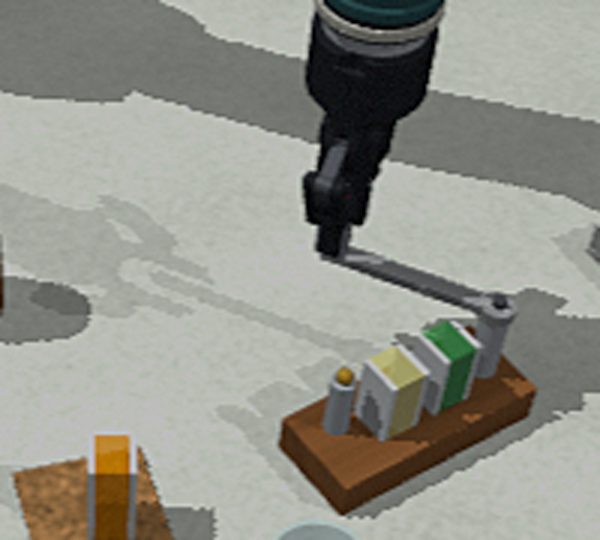

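Emit:
carry_out(
  motion=[0.3, 8.2, -8, 0, 0.1, 0.3, 9, -7.2, 0, 0.1, 0.3, 9.6, -6.3, 0, 0.1, 0.3, 10.2, -5.3, 0, 0.1, 0.3, 10.7, -4.2, 0, 0.1, 0.3, 0, 0, 0, 0],
)

```text
clock: 2.72
position: [530.7, 204.7, 104.8]
ee_rot: [[-0.008, 0.293, 0.956], [0.003, 0.956, -0.293], [-1.0, 0.0, -0.008]]
force: [0.4, -0.1, 0.8]
opening: 0.351
```

Emit:
carry_out(
  motion=[0.3, 11, -3.1, 0, 0.09, 0.3, 11.2, -2, 0, 0.1, 0.3, 11.4, -0.9, 0, 0.1, 0.3, 0, 0, 0, 0],
)

```text
clock: 3.05
position: [562.6, 199.0, 104.6]
ee_rot: [[-0.012, 0.005, 1.0], [-0.001, 1.0, -0.005], [-1.0, -0.001, -0.012]]
force: [1.6, -0.3, 0.1]
opening: 0.347
```

```bash
python3 snap.py 3 wrist
```

```text
clock 3.1
position [561.18 199.26 104.4 ]
ee_rot [[-0.01  0.01  1.  ]
 [-0.    1.   -0.01]
 [-1.   -0.   -0.01]]
force [-0.22  0.81  0.23]
opening 0.34594158375979783
q [-15.61  31.3   -9.22 104.03   6.31  45.89 -28.45]
```

View pics/wrist3.png

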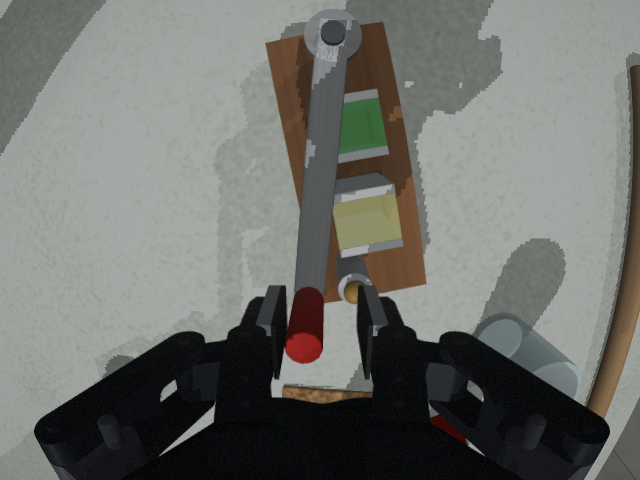

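Emit:
carry_out(
  motion=[0.3, 10, 0, 0, 0.07, 0.3, 8, 1, 0, 0.07, 0.3, 5, 1, 0, 0.04, 0.3, 0, 0, 0, 0],
)

```text
clock: 3.43
position: [578.4, 201.9, 103.6]
ee_rot: [[-0.02, -0.163, 0.986], [-0.007, 0.987, 0.163], [-1.0, -0.003, -0.021]]
force: [0.1, 0.1, 1.1]
opening: 0.347
```

Emit:
carry_out(
  motion=[0.3, 6, 0.8, 0, 0.03, 0.3, 5, 0.8, 0, 0, 0.3, 5, 0.8, 0, 0, 0.3, 0, 0, 0, 0],
)

```text
clock: 3.77
position: [592.0, 204.8, 103.3]
ee_rot: [[-0.024, -0.187, 0.982], [-0.009, 0.982, 0.187], [-1.0, -0.005, -0.025]]
force: [0.9, -0.4, 0.1]
opening: 0.353
```

Emit:
carry_out(
  motion=[0.3, 5, 1, 0, 0, 0.3, 5, 1, 0, 0, 0.3, 0, 0, 0, 0],
)

```text
clock: 4.02
position: [594.7, 205.8, 102.1]
ee_rot: [[-0.042, -0.186, 0.982], [-0.015, 0.983, 0.185], [-0.999, -0.007, -0.044]]
force: [-0.4, 0.6, -0.2]
opening: 0.351
```

```bash
python3 snap.py 4 wrist
```

```text
clock 4.0667
position [595.31 206.15 102.1 ]
ee_rot [[-0.04 -0.19  0.98]
 [-0.01  0.98  0.19]
 [-1.   -0.01 -0.04]]
force [-2.92 -0.97  0.63]
opening 0.3490108760309069
q [-13.83  35.26 -11.4   97.53   8.31  50.48 -18.07]
```

View pics/wrist4.png

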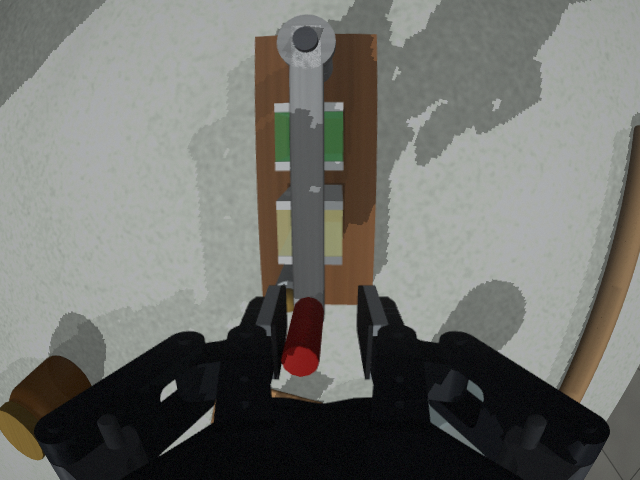

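Emit:
carry_out(
  motion=[0.3, 6, 1, 0, 0, 0.3, 6, 1, 0, 0],
)

```text
clock: 4.23
position: [595.6, 205.9, 100.9]
ee_rot: [[-0.067, -0.185, 0.98], [-0.023, 0.983, 0.184], [-0.997, -0.011, -0.07]]
force: [-22.4, -6.1, 17.4]
opening: 0.351
```

Emit:
carry_out(
  motion=[0.3, -2, 0, 0, 0, 0.3, -3, 0, 0, 0, 0.3, -2, 0, 0, 0, 0.3, 0, 0, 0, 0],
)

```text
clock: 4.57
position: [588.7, 207.2, 101.2]
ee_rot: [[-0.066, -0.185, 0.981], [-0.022, 0.983, 0.184], [-0.998, -0.01, -0.069]]
force: [0.3, -0.0, 0.2]
opening: 0.349
```

```bash
python3 snap.py 5 wrist scene; python3 -c "
from h import *
a=load('scene','5');crop(a['p'],300,110,500,290,3,'pics/c7.png')"
```

```text
clock 4.6667
position [588.99 206.99 101.27]
ee_rot [[-0.07 -0.18  0.98]
 [-0.02  0.98  0.18]
 [-1.   -0.01 -0.07]]
force [-0.56 -0.62 -0.1 ]
opening 0.34928162882562697
q [-14.01  35.61 -11.48  97.11   8.    52.11 -18.16]
```

View pics/wrist5.png

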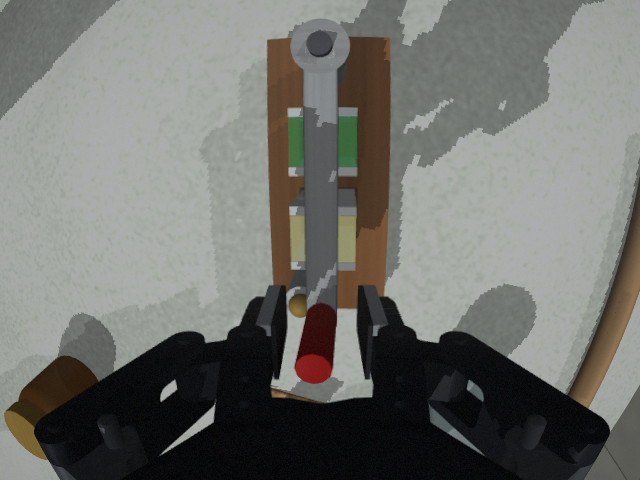

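View pics/c7.png

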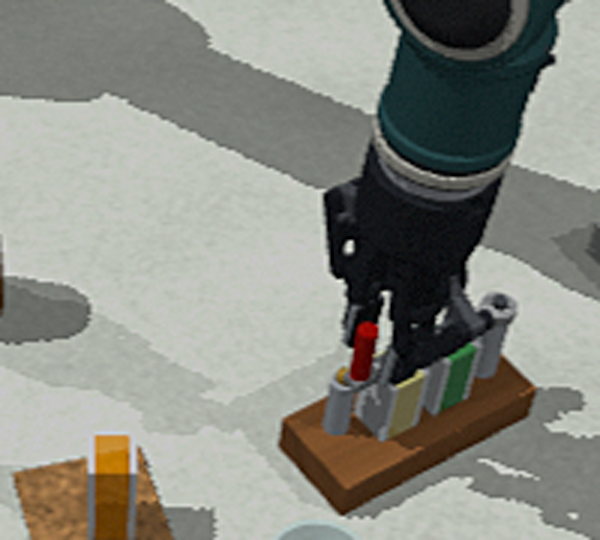

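Emit:
carry_out(
  motion=[-0.3, 1, 0, 0, 0, -0.3, 0, 0, 10, 0, -0.3, 0, 0, 15, 0, -0.3, 0, 0, 20, 0, -0.3, 0, 0, 25, 0, -0.3, 0, 0, 25, 0, -0.3, 0, 0, 25, 0, -1, 0, 0, 0, 0],
)

```text
clock: 5.33
position: [591.3, 206.4, 229.1]
ee_rot: [[-0.064, -0.183, 0.981], [-0.021, 0.983, 0.182], [-0.998, -0.009, -0.067]]
force: [0.7, -0.3, 0.7]
opening: 0.775
```

```bash
python3 snap.py 6 wrist side scene; python3 -c "
from h import *
a=load('side','6');crop(a['p'],100,230,300,380,4,'pics/c8.png')
a=load('scene','6');crop(a['p'],380,190,500,290,5,'pics/c8b.png')"
```

```text
clock 5.4833
position [588.52 205.14 223.2 ]
ee_rot [[-0.07 -0.18  0.98]
 [-0.02  0.98  0.18]
 [-1.   -0.01 -0.08]]
force [0.6  0.2  0.33]
opening 0.9911649451651773
q [-13.1   27.85 -12.5   92.08   5.92  65.17 -16.57]
```

View pics/c8.png

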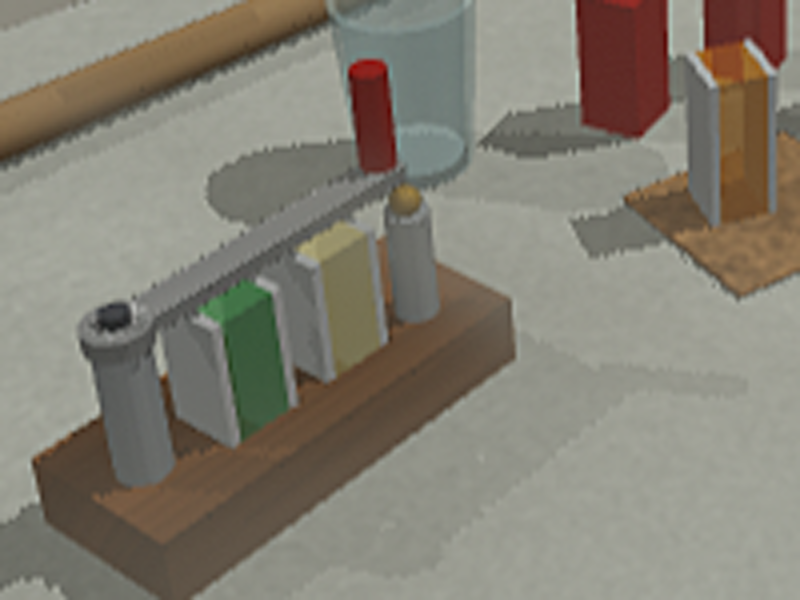

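View pics/wrist6.png

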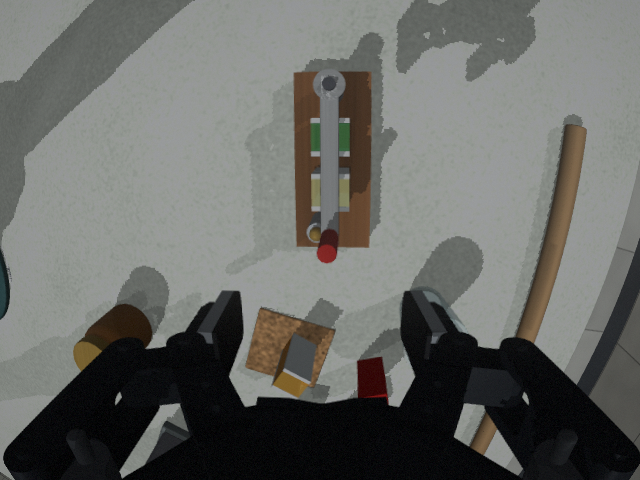

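Side and wrist views show the keeper over both spare glasses, with the brass ball exposed on its -x side: knob at side crop (372,115), ball at (405,198). It is shut. Next I move over the amber glass.

Emit:
carry_out(
  motion=[-1, 0, -15, 0, 0.12, -1, -1, -25, 0, 0.12, -1, -1, -25, 0, 0.12, -1, -1, -25, 0, 0.12, -1, -1, -25, 0, 0.12, -1, -1, -25, 0, 0.12, -1, -1, -15, 0, 0.12, -1, 0, -5, 0, 0.1],
)

```text
clock: 6.15
position: [574.7, 40.2, 212.0]
ee_rot: [[-0.04, -0.917, 0.398], [-0.084, 0.4, 0.913], [-0.996, 0.003, -0.093]]
force: [0.1, 0.7, 0.9]
opening: 0.997
```

```bash
python3 snap.py 7 wrist
```

```text
clock 6.2
position [574.42  39.56 211.71]
ee_rot [[-0.04 -0.92  0.39]
 [-0.08  0.4   0.91]
 [-1.    0.   -0.09]]
force [-0.77 -1.54  0.51]
opening 1.0017765966984324
q [  6.32  24.19 -20.59 100.51  14.35  60.85  46.31]
```

View pics/wrist7.png

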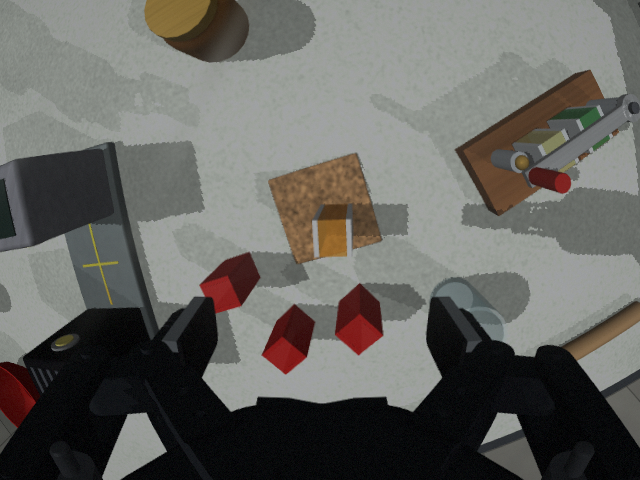

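Emit:
carry_out(
  motion=[-1, 0, 0, -15, 0, -1, 0, 0, -15, 0, -1, 0, 0, 0, 0],
)

```text
clock: 6.45
position: [573.1, 38.6, 178.7]
ee_rot: [[-0.044, -0.915, 0.402], [-0.084, 0.404, 0.911], [-0.996, 0.007, -0.094]]
force: [-0.9, 0.2, 0.0]
opening: 0.996
```

Emit:
carry_out(
  motion=[-1, 0, 0, 15, 0, -1, 0, 0, 15, 0, -1, 0, 0, 0, 0],
)

```text
clock: 6.7
position: [570.6, 40.1, 206.3]
ee_rot: [[-0.053, -0.913, 0.404], [-0.083, 0.407, 0.91], [-0.995, 0.015, -0.097]]
force: [-0.1, -0.2, 0.5]
opening: 0.997
```

Emit:
carry_out(
  motion=[-1, 5, 14, 0, 0, -1, 5, 14, 0, 0, -1, 0, 0, 0, 0],
)

```text
clock: 6.95
position: [581.2, 71.7, 205.7]
ee_rot: [[-0.054, -0.912, 0.406], [-0.082, 0.41, 0.909], [-0.995, 0.015, -0.097]]
force: [-0.2, 1.9, 0.1]
opening: 0.997
```

Emit:
carry_out(
  motion=[-1, -5, -14, 0, 0, -1, -5, -14, 0, 0, -1, 0, 0, 0, 0],
)

```text
clock: 7.2
position: [569.7, 45.0, 203.7]
ee_rot: [[-0.056, -0.914, 0.401], [-0.082, 0.404, 0.911], [-0.995, 0.019, -0.098]]
force: [0.2, 0.1, 0.2]
opening: 0.996
```

Run:
```python
from h import *
np.set_printoptions(precision=1,suppress=True)
w=load("wrist","7");b=load("side","6");a=load("scene","6")
print("jar top",plane(b,"side",403,284,95),plane(w,"wrist",180,12,95),plane(load("scene"),"scene",284,182,95))
print("tumbler rim",plane(a,"scene",406,296,85),"bottom wrist",plane(w,"wrist",452,296,2),plane(load("wrist"),"wrist",393,84,85))
print("amber",[plane(w,"wrist",u,v,74)[:2] for u,v in[(313,206),(351,205),(352,256),(315,257)]])
```

```text
jar top [356.1   4.8  95. ] [368.8   0.   95. ] [362.6   0.5  95. ]
tumbler rim [703.3 114.   85. ] bottom wrist [702.4 112.4   2. ] [704.5 111.5  85. ]
amber [array([551.8,  28.7]), array([562.3,  56. ]), array([600.3,  41.1]), array([590.1,  13.5])]
```

Emit:
carry_out(
  motion=[-1, -22, 21, -10, 0, -1, -22, 21, -20, 0, -1, -22, 21, -20, 0, -1, -22, 21, -20, 0, -1, 0, 0, -20, 0, -1, 0, 0, -20, 0, -1, 0, 0, -15, 0, -1, 0, 0, 0, 0],
)

```text
clock: 7.87
position: [476.8, 120.5, 75.7]
ee_rot: [[-0.053, -0.907, 0.417], [-0.085, 0.42, 0.903], [-0.995, 0.012, -0.099]]
force: [-0.2, -0.3, 0.9]
opening: 1.001
```

Emit:
carry_out(
  motion=[-1, 0, 3, -20, 0, -1, 0, 3, -20, 0, -1, 0, 0, -15, 0, -1, 0, 0, -10, 0, -1, 0, 0, 0, 0],
)

```text
clock: 8.28
position: [479.4, 122.8, 11.3]
ee_rot: [[-0.049, -0.904, 0.424], [-0.085, 0.427, 0.9], [-0.995, 0.008, -0.098]]
force: [-0.2, 0.3, -1.5]
opening: 0.999
```

Emit:
carry_out(
  motion=[-1, 0, 0, -5, 0, -1, 0, 0, -5, 0, -1, 0, 0, -5, 0, -1, 0, 0, 0, 0],
)

```text
clock: 8.62
position: [481.6, 121.9, -2.3]
ee_rot: [[-0.045, -0.903, 0.427], [-0.085, 0.429, 0.899], [-0.995, 0.004, -0.096]]
force: [-0.2, -0.5, 0.3]
opening: 1.002
```

Emit:
carry_out(
  motion=[-1, 0, 0, -4, 0, -1, 0, 0, -3, 0],
)

```text
clock: 8.78
position: [482.6, 122.1, -8.6]
ee_rot: [[-0.043, -0.903, 0.427], [-0.084, 0.429, 0.899], [-0.996, 0.003, -0.094]]
force: [-1.7, -0.5, 8.6]
opening: 0.999
```

Emit:
carry_out(
  motion=[-1, 0, 0, -3, 0, -1, 0, 0, -3, 0],
)

```text
clock: 8.95
position: [482.8, 122.1, -9.0]
ee_rot: [[-0.042, -0.904, 0.426], [-0.088, 0.428, 0.9], [-0.995, 0.0, -0.098]]
force: [-14.0, -5.5, 46.0]
opening: 1.001
```

Emit:
carry_out(
  motion=[-1, 0, 0, 10, 0, -1, 0, 0, 30, 0, -1, 0, 0, 38, 0.1, -1, 0, 0, 38, 0.12, -1, 0, 0, 38, 0.12, -1, 0, 0, 38, 0.12, -1, 0, 0, 10, 0.12, -1, 0, 0, 0, 0.12],
)

```text
clock: 9.62
position: [481.2, 122.6, 204.3]
ee_rot: [[0.035, -0.959, -0.28], [-0.103, -0.282, 0.954], [-0.994, -0.005, -0.109]]
force: [-0.1, 0.4, -0.3]
opening: 0.997
```

Emit:
carry_out(
  motion=[-1, 5, 0, 0, 0.12, -1, 10, 5, 0, 0.12, -1, 12, 10, 0, 0.12, -1, 12, 12, 0, 0.12, -1, 12, 12, 0, 0.12, -1, 12, 12, 0, 0.12, -1, 12, 12, 0, 0.12, -1, 10, 5, 0, 0.12],
)

```text
clock: 10.28
position: [568.8, 192.5, 209.0]
ee_rot: [[0.116, -0.28, -0.953], [-0.023, -0.96, 0.279], [-0.993, -0.01, -0.118]]
force: [-0.5, 0.5, -0.7]
opening: 0.998
```

Emit:
carry_out(
  motion=[-1, 7, 4, 0, 0.12, -1, 7, 4, 0, 0.12, -1, 0, 0, 0, 0.06, -1, 0, 0, 0, 0],
)

```text
clock: 10.62
position: [584.9, 202.1, 208.2]
ee_rot: [[0.117, 0.032, -0.993], [0.015, -0.999, -0.03], [-0.993, -0.012, -0.118]]
force: [-0.2, 0.0, -0.2]
opening: 1.0
```

```bash
python3 snap.py 8 wrist
```

```text
clock 10.6667
position [584.88 202.11 208.23]
ee_rot [[ 0.12  0.03 -0.99]
 [ 0.02 -1.   -0.03]
 [-0.99 -0.01 -0.12]]
force [ 0.46  0.12 -0.73]
opening 0.9996473171164503
q [ 12.12  30.27 -47.08 100.66  30.14  54.81 135.04]
```

View pics/wrist8.png

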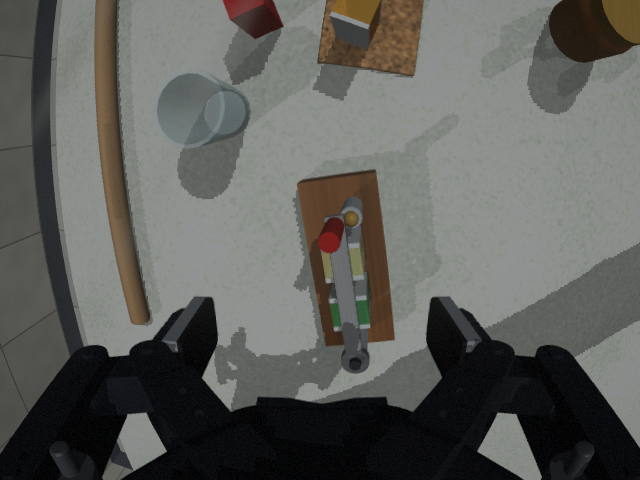

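Run:
```python
from h import *
np.set_printoptions(precision=1,suppress=True)
w=load("wrist","8");w6=load("wrist","6")
print(plane(w,"wrist",329,243,134),plane(w6,"wrist",327,254,134))
print("hinge",plane(w,"wrist",354,363,97),plane(w6,"wrist",329,83,97))
```

```text
[589.6 196.9 134. ] [590.5 196.9 134. ]
hinge [568.6 309.1  97. ] [568.5 311.7  97. ]
```

Emit:
carry_out(
  motion=[-1, 2, -1, -15, 0, -1, 2, -1, -20, 0, -1, 1, -1, -20, 0, -1, 0, 0, -20, 0, -1, 0, 0, -12, 0, -0.3, 0, 0, 0, 0, 0.2, 0, 0, 0, 0, 0.2, 0, 0, 0, 0],
)

```text
clock: 11.33
position: [588.6, 197.8, 114.6]
ee_rot: [[0.118, 0.019, -0.993], [0.011, -1.0, -0.017], [-0.993, -0.009, -0.118]]
force: [-0.3, 0.4, 0.0]
opening: 0.603
```

Emit:
carry_out(
  motion=[0.3, 0, 0, 0, 0, 0.3, 0, 0, 0, 0, 0.3, 3, 0.5, 0, 0, 0.3, 4, 0.5, 0, 0, 0.3, 0, 0, 0, 0],
)

```text
clock: 11.75
position: [597.8, 200.0, 118.6]
ee_rot: [[0.124, 0.018, -0.992], [0.013, -1.0, -0.017], [-0.992, -0.01, -0.124]]
force: [-1.7, -0.0, -1.6]
opening: 0.348
```

Emit:
carry_out(
  motion=[0.3, 4, 0.5, 0, 0, 0.3, 3, 0.5, 0, 0, 0.3, 3, 0.5, 0, 0],
)

```text
clock: 12.0
position: [598.7, 200.4, 117.1]
ee_rot: [[0.105, 0.018, -0.994], [0.004, -1.0, -0.017], [-0.994, -0.002, -0.105]]
force: [-8.8, -2.3, 6.0]
opening: 0.351
```

Emit:
carry_out(
  motion=[0.3, 5, 1, 0, 0, 0.3, 5, 1, 0, 0, 0.3, 5, 1, 0, 0, 0.3, 5, 1, 0, 0],
)

```text
clock: 12.33
position: [598.8, 202.4, 114.0]
ee_rot: [[0.064, 0.019, -0.998], [-0.013, -1.0, -0.02], [-0.998, 0.014, -0.064]]
force: [-14.6, -2.4, 7.1]
opening: 0.349
```

Emit:
carry_out(
  motion=[0.3, 5, 0, 0.5, 0, 0.3, 5, 0, 0.5, 0, 0.3, 5, 0, 0.5, 0, 0.3, 5, 0, 0.5, 0],
)

```text
clock: 12.67
position: [598.5, 202.9, 112.3]
ee_rot: [[0.023, 0.024, -0.999], [-0.026, -0.999, -0.025], [-0.999, 0.027, -0.022]]
force: [-13.3, -0.9, 4.2]
opening: 0.351
```

Emit:
carry_out(
  motion=[0.3, 5, 0, 0.5, 0, 0.3, 5, 0, 0.5, 0, 0.3, -4, 0, 0, 0, 0.3, -4, 0, 0, 0, 0.3, 0, 0, 0, 0],
)

```text
clock: 13.08
position: [589.1, 203.6, 111.1]
ee_rot: [[-0.001, 0.028, -1.0], [-0.033, -0.999, -0.028], [-0.999, 0.033, 0.002]]
force: [-0.4, -0.3, -0.1]
opening: 0.355
```

Emit:
carry_out(
  motion=[0.1, 0, 0, 15, 0, 0, 0, 0, 20, 0, -1, 0, -5, 25, 0, -1, 0, -10, 25, 0, -1, 0, 0, 0, 0],
)

```text
clock: 13.5
position: [590.8, 188.5, 203.0]
ee_rot: [[0.003, 0.028, -1.0], [-0.031, -0.999, -0.028], [-1.0, 0.031, -0.002]]
force: [1.8, -0.0, 1.0]
opening: 0.899
```

Emit:
carry_out(
  motion=[-1, 0, -10, 0, -0.1, -1, 0, -12, 0, -0.11, -1, 0, -12, 0, -0.11, -1, 0, -12, 0, -0.11, -1, 0, -12, 0, -0.11, -1, 0, -12, 0, -0.11, -1, 0, -12, 0, -0.11, -1, 0, -12, 0, -0.11],
)

```text
clock: 14.17
position: [596.5, 94.9, 215.7]
ee_rot: [[-0.0, -0.77, -0.638], [-0.025, -0.638, 0.77], [-1.0, 0.016, -0.019]]
force: [-0.5, -0.1, -0.3]
opening: 1.002
```

Emit:
carry_out(
  motion=[-1, 0, -10, 0, -0.11, -1, 0, -10, 0, -0.11, -1, 0, -10, 0, -0.11, -1, 0, -5, 0, -0.11, -1, 0, -5, 0, -0.11, -1, 0, 0, 0, -0.11, -1, 0, 0, 0, -0.1, -1, 0, 0, 0, 0],
)

```text
clock: 14.83
position: [601.9, 48.3, 224.6]
ee_rot: [[-0.003, -0.993, 0.117], [-0.022, 0.117, 0.993], [-1.0, 0.001, -0.022]]
force: [-0.3, 0.1, -0.4]
opening: 1.001
```

Emit:
carry_out(
  motion=[-1, -7, -6, 0, -0.09, -1, -7, -6, 0, -0.09, -1, -6, -5, 0, -0.08, -1, 0, 0, 0, 0],
)

```text
clock: 15.17
position: [583.0, 32.1, 227.6]
ee_rot: [[-0.003, -0.931, 0.366], [-0.02, 0.366, 0.93], [-1.0, -0.005, -0.019]]
force: [-0.5, 0.7, 0.2]
opening: 0.998
```

```bash
python3 snap.py 9 wrist; python3 -c "
from h import *
a=load('wrist','9');crop(a['p'],250,120,420,300,4,'pics/c9.png')"
```

```text
clock 15.2167
position [583.65  32.84 227.8 ]
ee_rot [[-0.   -0.93  0.36]
 [-0.02  0.36  0.93]
 [-1.   -0.01 -0.02]]
force [0.38 0.93 0.21]
opening 1.0014058268548576
q [ 10.15  22.8  -22.01 100.22  10.97  59.25  52.73]
```

View pics/wrist9.png

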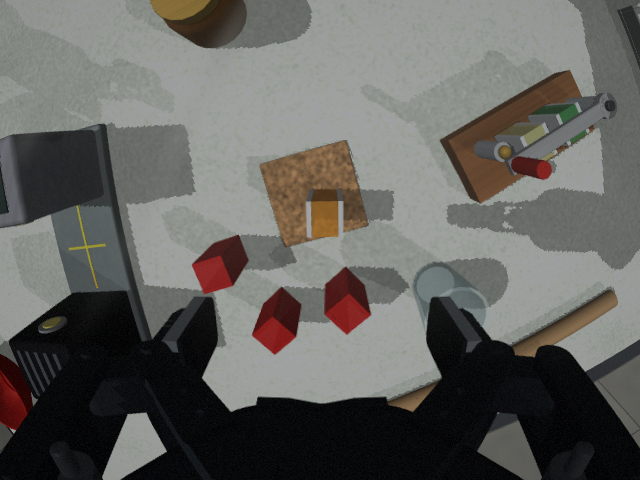

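View pics/c9.png

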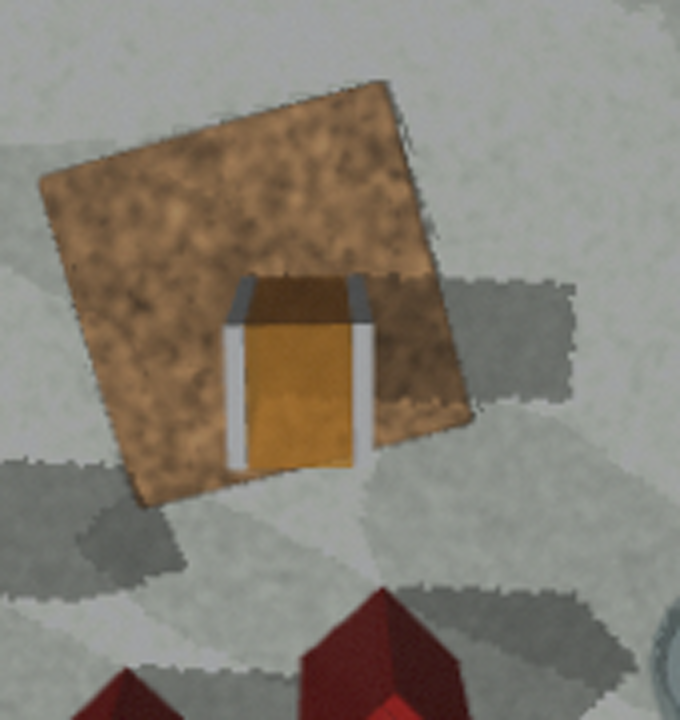

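The crop confirms the amber glass on cork with white sides left and right: top corners at crop (224,325), (374,323), (373,465) and (229,470). The look-alikes have no white sides.

Run:
```python
from h import *
np.set_printoptions(precision=2,suppress=True)
w=load("wrist","9")
P=[plane(w,"wrist",250+u/4,120+v/4,74)[:2] for u,v in[(224,325),(374,323),(374,466),(229,470)]]
print(P,np.mean(P,0))
for i,j in((0,1),(3,2),(0,3),(1,2)):
    d=P[j]-P[i];print(np.linalg.norm(d),np.degrees(np.arctan2(d[1],d[0])))
# checker cross from here
print("cross",plane(w,"wrist",87,246,16))
print("line beam", [plane(w,"wrist",u,v,16)[:2] for u,v in((78,206),(97,287),(69,248),(105,245))])
from workcell import monitor; s=monitor.observe();print(s["position"],s["ee_rot"])
```

```text
[array([561.81,  23.53]), array([572.41,  51.85]), array([600.37,  41.27]), array([590.34,  13.06])] [581.24  32.43]
30.240050029033632 69.47905212959786
29.94636938154412 70.42625902269081
30.39049388497682 -20.158900504339037
29.89502695634334 -20.723604005341528
cross [ 519.26 -242.45   16.  ]
line beam [array([ 472.88, -229.58]), array([ 568.64, -257.96]), array([ 510.92, -271.5 ]), array([ 527.96, -216.21])]
[583.65  32.84 227.8 ] [[-0.   -0.93  0.36]
 [-0.02  0.36  0.93]
 [-1.   -0.01 -0.02]]
```

Run:
```python
from h import *
np.set_printoptions(precision=1,suppress=True)
w=load("wrist","0")
R=np.array([[np.cos(np.radians(69.8)),np.sin(np.radians(69.8))],[-np.sin(np.radians(69.8)),np.cos(np.radians(69.8))]])
for n,c in (("A",[(325,180),(353,169),(371,210),(338,220)]),("B",[(321,249),(348,239),(365,289),(333,300)]),("C",[(256,267),(284,267),(277,322),(243,321)])):
    print(n,[ (R@(plane(w,"wrist",*p,70)[:2]-[581.2,32.4])) for p in c],"(along jaw, across)")
```

```text
A [array([ 25.8, -66.3]), array([ 42.2, -84.5]), array([  15.7, -110.9]), array([ -1.9, -88.1])] (along jaw, across)
B [array([-30.6, -83.5]), array([ -14.4, -101.9]), array([ -52.1, -133. ]), array([ -71.8, -110. ])] (along jaw, across)
C [array([-65.8, -35.8]), array([-57.1, -58.9]), array([-111.1,  -69.7]), array([-122. ,  -39.4])] (along jaw, across)
```

Emit:
carry_out(
  motion=[-0.3, -2, 0, -15, 0.02, -0.3, 0, 0, -25, 0, -0.3, 0, 0, -25, 0, -0.3, 0, 0, -25, 0, -0.3, 0, 0, -20, 0, -0.3, 0, 0, 0, 0],
)

```text
clock: 15.72
position: [587.2, 36.9, 119.2]
ee_rot: [[0.013, -0.949, 0.316], [-0.016, 0.316, 0.949], [-1.0, -0.017, -0.011]]
force: [-0.4, -0.5, 1.1]
opening: 0.646
```

Emit:
carry_out(
  motion=[-0.3, -3, -2.5, 0, -0.015, -0.3, -3, -2, 0, -0.015, -0.3, 0, 0, -10, 0, -0.3, 0, 0, 0, 0],
)

```text
clock: 16.05
position: [583.2, 33.6, 111.5]
ee_rot: [[0.017, -0.94, 0.34], [-0.014, 0.34, 0.94], [-1.0, -0.021, -0.008]]
force: [-0.7, 1.1, 0.4]
opening: 0.649
```

Emit:
carry_out(
  motion=[-0.3, -1.5, -1, -12, 0, -0.3, -1, -0.7, -14, 0, -0.3, -1, -0.5, -14, 0, -0.3, -0.5, -0.5, -12, 0, -0.3, 0, 0, 0, 0],
)

```text
clock: 16.47
position: [581.7, 30.5, 59.5]
ee_rot: [[0.026, -0.94, 0.34], [-0.014, 0.339, 0.941], [-1.0, -0.029, -0.005]]
force: [0.3, 0.0, 0.3]
opening: 0.648
```

```bash
python3 snap.py 10 wrist
```

```text
clock 16.5167
position [582.27  30.71  60.42]
ee_rot [[ 0.03 -0.94  0.34]
 [-0.01  0.34  0.94]
 [-1.   -0.03 -0.  ]]
force [ 0.26 -0.93  0.34]
opening 0.6486282258424911
q [  7.27  34.37 -18.24 108.02  17.97  38.94  48.31]
```

View pics/wrist10.png

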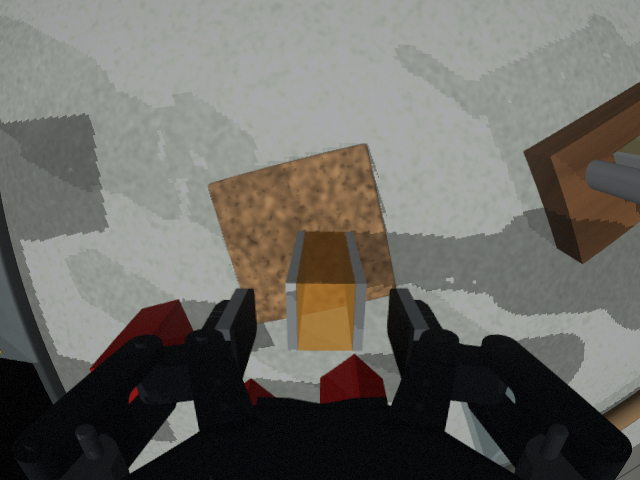

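Emit:
carry_out(
  motion=[-0.3, -1.5, 1, -10, 0, -0.3, -1, 0.5, -9, 0, -0.3, -0.5, 0, -6, 0, -0.3, 0, 0, 0, 0],
)

```text
clock: 16.85
position: [580.4, 32.7, 34.6]
ee_rot: [[0.03, -0.94, 0.339], [-0.014, 0.339, 0.941], [-0.999, -0.033, -0.003]]
force: [0.2, -0.4, -0.7]
opening: 0.648
```

Emit:
carry_out(
  motion=[0.1, 0, 0, 0, 0, 0.5, 0, 0, 0, 0, 0.5, 0, 0, 0, 0, 0.5, 0, 0, 0, 0, 0.5, 0, 0, 0, 0, 0.5, 0, 0, 0, 0],
  grip_force=40,
)

```text
clock: 17.35
position: [580.5, 32.9, 34.7]
ee_rot: [[0.03, -0.94, 0.339], [-0.013, 0.339, 0.941], [-0.999, -0.033, -0.002]]
force: [0.4, 0.9, -2.1]
opening: 0.345
```

```bash
python3 snap.py 11 wrist side
```

```text
clock 17.45
position [580.57  32.95  34.7 ]
ee_rot [[ 0.03 -0.94  0.34]
 [-0.01  0.34  0.94]
 [-1.   -0.03 -0.  ]]
force [-0.04  0.14 -1.86]
opening 0.347079422880424
q [  6.25  36.45 -17.21 108.8   19.2   35.89  47.  ]
```

View pics/wrist11.png

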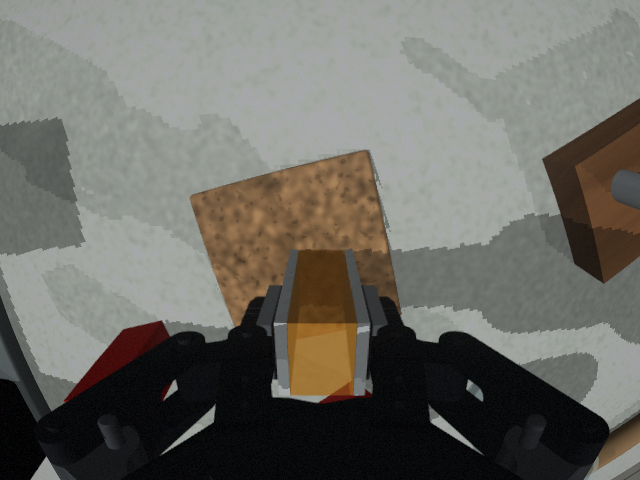

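Emit:
carry_out(
  motion=[1, 0, 0, 5, 0, 1, 0, 0, 15, 0, 1, 0, 0, 25, 0, 1, 0, 0, 30, 0, 1, 0, 0, 30, 0, 1, 0, 0, 30, 0, 1, 0, 0, 25, 0, 1, 0, 0, 10, 0],
)

```text
clock: 18.12
position: [575.3, 32.8, 209.8]
ee_rot: [[0.02, -0.941, 0.338], [-0.014, 0.337, 0.941], [-1.0, -0.024, -0.006]]
force: [0.8, -0.6, -1.9]
opening: 0.349
```

```bash
python3 snap.py 12 wrist side
```

```text
clock 18.2167
position [575.09  32.66 208.19]
ee_rot [[ 0.02 -0.94  0.34]
 [-0.01  0.34  0.94]
 [-1.   -0.02 -0.01]]
force [-0.68 -0.08 -1.64]
opening 0.34597618918387146
q [ 10.88  22.68 -22.63 103.38  11.63  55.1   53.54]
```

View pics/wrist12.png

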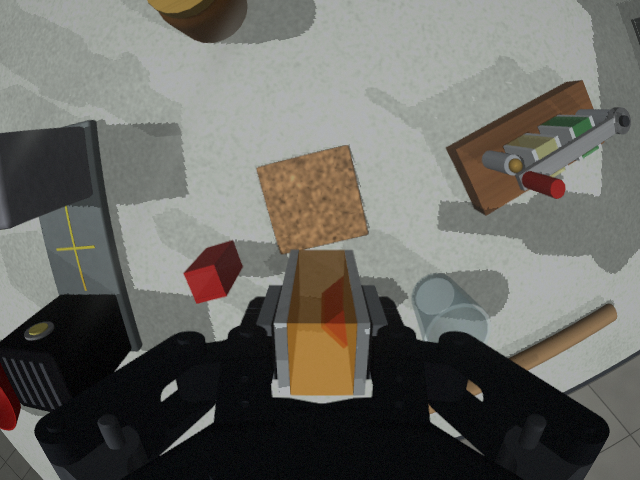

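View pics/side12.png

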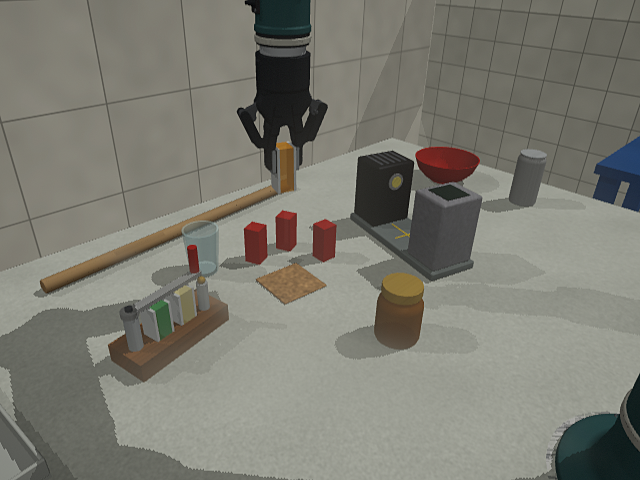

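Emit:
carry_out(
  motion=[1, -4, -15, 5, 0, 1, -6, -25, 5, 0, 1, -6, -28, 3, 0, 1, -6, -28, 3, 0, 1, -6, -28, 3, 0, 1, -6, -25, 0, 0, 1, -4, -15, 0, 0, 1, 0, 0, 0, 0],
)

```text
clock: 18.88
position: [525.4, -135.3, 211.7]
ee_rot: [[-0.004, -0.943, 0.332], [-0.009, 0.332, 0.943], [-1.0, 0.001, -0.01]]
force: [-0.4, -0.4, -0.2]
opening: 0.348
```

```bash
python3 snap.py 13 wrist
```

```text
clock 18.9333
position [ 525.45 -133.63  211.38]
ee_rot [[-0.01 -0.94  0.33]
 [-0.01  0.33  0.94]
 [-1.    0.   -0.01]]
force [-1.43 -0.47 -2.5 ]
opening 0.34740789342643486
q [ 26.77  19.47 -19.86 107.     8.53  55.14  73.72]
```

View pics/wrist13.png

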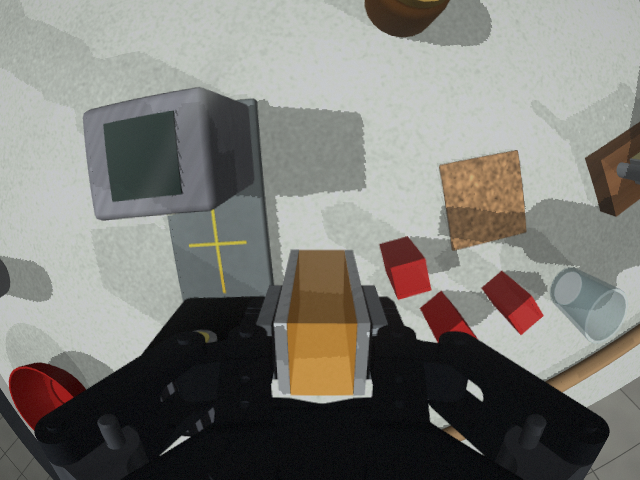

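```bash
cat > cross.py <<'E'
import sys
from h import *
np.set_printoptions(precision=2,suppress=True)
tag=sys.argv[1];x0,y0,x1,y1=map(int,sys.argv[2:6])
w=load("wrist",tag);p=w["p"].astype(int)
m=((p[...,2]-p[...,0]>60)&(p[...,1]-p[...,0]>40))
mm=np.zeros_like(m);mm[y0:y1,x0:x1]=m[y0:y1,x0:x1]
v,u=np.nonzero(mm);P=np.array([plane(w,"wrist",a,b,16)[:2] for a,b in zip(u,v)])
print(len(P))
# two-line split
th0=np.radians(float(sys.argv[6]) if len(sys.argv)>6 else -16)
c=np.median(P,0)
for it in range(8):
    d=np.array([np.cos(th0),np.sin(th0)]);n=np.array([-d[1],d[0]])
    Q=P-c;s=Q@d;t=Q@n
    A=(abs(t)<2.5)&(abs(s)>4);B=(abs(s)<2.5)&(abs(t)>4)
    a=np.polyfit(s[A],t[A],1);b=np.polyfit(t[B],s[B],1)
    tc=(a[1]+a[0]*b[1])/(1-a[0]*b[0]);sc=b[0]*tc+b[1]
    c=c+sc*d+tc*n;ang=(np.arctan(a[0])-np.arctan(b[0]))/2
    th0+=ang
print("centre",c,"beam line deg",np.degrees(th0),"resid angs",np.degrees(np.arctan(a[0])),np.degrees(np.arctan(b[0])),A.sum(),B.sum(),s[A].min(),s[A].max(),t[B].min(),t[B].max())
print("mean x-line:",(P[B]).mean(0))
E
python3 cross.py 13 180 205 255 300
```

```text
428
centre [ 519.48 -244.29] beam line deg -15.827887077368347 resid angs -0.03980430622865897 -0.03980430622865702 229 157 -34.34300729702636 51.49053342456246 -29.58689745265495 29.896583196663574
mean x-line: [ 519.7  -243.52]
```

Emit:
carry_out(
  motion=[1, 5, -12, 2, 0.02, 1, 10, -20, 2, 0.03, 1, 10, -20, 2, 0.03, 1, 8, -20, 2, 0, 1, 4, -10, 0, 0, 1, 0, 0, 0, 0],
)

```text
clock: 19.43
position: [562.1, -207.2, 210.8]
ee_rot: [[-0.016, -0.971, 0.238], [0.001, 0.238, 0.971], [-1.0, 0.016, -0.003]]
force: [0.4, -1.0, -1.0]
opening: 0.349
```

```bash
python3 snap.py 14 wrist
```

```text
clock 19.4833
position [ 561.68 -205.77  210.65]
ee_rot [[-0.02 -0.97  0.24]
 [ 0.    0.24  0.97]
 [-1.    0.02 -0.  ]]
force [-0.19  0.04 -2.13]
opening 0.34284220675679944
q [ 31.28  25.14 -18.91  98.78   9.45  58.62  85.22]
```

View pics/wrist14.png

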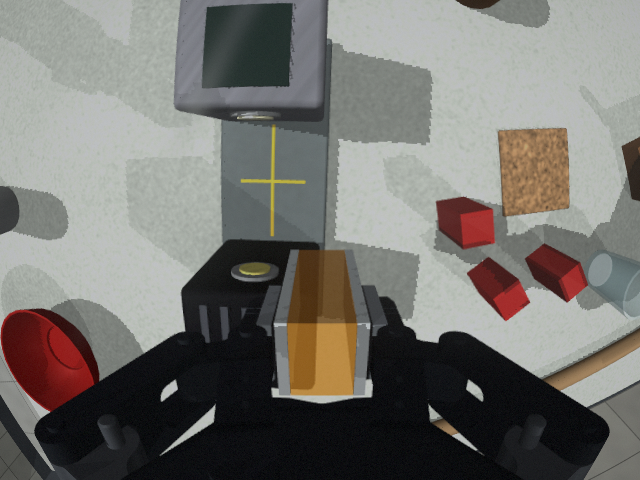

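```bash
python3 cross.py 14 235 122 310 238
```

```text
556
centre [ 519.49 -244.2 ] beam line deg -15.759849170721594 resid angs 0.044606994467586564 0.04460699446758572 318 192 -51.18253149859897 51.274971458708094 -29.35656375366935 30.099765683507876
mean x-line: [ 519.52 -244.09]
```

Emit:
carry_out(
  motion=[1, -8, -8, 0, -0.015, 1, -10, -9, 0, -0.01, 1, -10, -9, 0, -0.01, 1, -8, -7, 0, 0, 1, -4, -3, 0, 0, 1, 0, 0, 0, 0],
)

```text
clock: 19.98
position: [514.8, -238.5, 209.1]
ee_rot: [[-0.022, -0.963, 0.269], [0.005, 0.269, 0.963], [-1.0, 0.023, -0.001]]
force: [-0.7, 0.2, -2.2]
opening: 0.341
```

Emit:
carry_out(
  motion=[1, 2, -3, -10, 0, 1, 2, -2, -15, 0, 1, 0, 0, -15, 0, 1, 0, 0, 0, 0],
)

```text
clock: 20.32
position: [519.7, -244.9, 168.5]
ee_rot: [[-0.017, -0.963, 0.27], [0.003, 0.27, 0.963], [-1.0, 0.017, -0.001]]
force: [0.2, -0.4, -2.3]
opening: 0.347
```

Emit:
carry_out(
  motion=[1, 0, 0, 5, 0, 1, 0, 0, 5, 0, 1, 0, 0, 5, 0, 1, 0, 0, 5, 0, 1, 0, 0, 5, 0, 1, 0, 0, 5, 0, 1, 0, 0, 5, 0, 1, 0, 0, 0, 0],
)

```text
clock: 20.98
position: [522.6, -244.3, 210.3]
ee_rot: [[-0.011, -0.963, 0.268], [0.002, 0.268, 0.963], [-1.0, 0.012, -0.001]]
force: [0.7, -0.1, -1.2]
opening: 0.348
```

Emit:
carry_out(
  motion=[1, 0, 0, -35, 0, 1, 0, 0, 0, 0],
)

```text
clock: 21.15
position: [523.7, -245.0, 177.1]
ee_rot: [[-0.007, -0.963, 0.269], [-0.001, 0.269, 0.963], [-1.0, 0.007, -0.002]]
force: [-2.0, 0.8, -3.6]
opening: 0.345
```

Emit:
carry_out(
  motion=[1, -0.5, 0, 5, 0, 1, -0.5, 0, 5, 0, 1, -0.5, 0, 5, 0, 1, -0.5, 0, 5, 0, 1, -0.5, 0, 5, 0, 1, -0.5, 0, 5, 0, 1, -0.5, 0, 0, 0, 1, 0, 0, -30, 0],
)

```text
clock: 21.82
position: [526.2, -247.2, 192.1]
ee_rot: [[0.01, -0.963, 0.269], [-0.008, 0.269, 0.963], [-1.0, -0.012, -0.006]]
force: [0.8, -0.8, -2.1]
opening: 0.347
```

Emit:
carry_out(
  motion=[1, -0.5, 0, 5, 0, 1, -0.5, 0, 5, 0, 1, -0.5, 0, 5, 0, 1, -0.5, 0, 5, 0, 1, -0.5, 0, 5, 0, 1, -0.5, 0, 5, 0, 1, -0.5, 0, 0, 0, 1, 0, 0, -30, 0],
)

```text
clock: 22.48
position: [525.1, -248.3, 202.3]
ee_rot: [[0.018, -0.963, 0.269], [-0.013, 0.269, 0.963], [-1.0, -0.021, -0.007]]
force: [1.0, -0.8, -1.6]
opening: 0.349
```

Emit:
carry_out(
  motion=[1, -3, 2, -10, 0, 1, -3, 1.5, -15, 0, 1, -1, 1, -15, 0, 1, -1, 0.5, -15, 0, 1, 0, 0, 0, 0],
)

```text
clock: 22.9
position: [513.3, -242.0, 142.9]
ee_rot: [[0.012, -0.963, 0.269], [-0.011, 0.269, 0.963], [-1.0, -0.015, -0.007]]
force: [-0.5, 0.2, -2.1]
opening: 0.348
```

Emit:
carry_out(
  motion=[1, 2, -0.5, -5, 0, 1, 2, -0.5, -5, 0, 1, 1, -0.5, -6, 0, 1, 0.5, 0, -6, 0, 1, 0, 0, -6, 0, 1, 0, 0, 0, 0],
)

```text
clock: 23.4
position: [521.2, -244.2, 115.5]
ee_rot: [[0.016, -0.963, 0.269], [-0.012, 0.269, 0.963], [-1.0, -0.019, -0.007]]
force: [-0.3, 0.4, -2.1]
opening: 0.346
```

Emit:
carry_out(
  motion=[1, -1, 0, -3, 0, 1, -0.7, 0, -3, 0, 1, -0.5, 0, -3, 0, 1, 0, 0, 0, 0],
)

```text
clock: 23.73
position: [519.0, -244.3, 105.8]
ee_rot: [[0.016, -0.963, 0.269], [-0.012, 0.269, 0.963], [-1.0, -0.019, -0.007]]
force: [-0.4, -1.0, -1.3]
opening: 0.346
```

```bash
python3 snap.py 15 wrist scene side; python3 -c "
from h import *
a=load('scene','15');crop(a['p'],130,130,290,370,2.5,'pics/d1.png')
a=load('side','15');crop(a['p'],330,90,500,290,3,'pics/d2.png')"
```

```text
clock 23.8833
position [ 519.68 -244.41  106.51]
ee_rot [[ 0.02 -0.96  0.27]
 [-0.01  0.27  0.96]
 [-1.   -0.02 -0.01]]
force [ 1.16 -0.54 -2.04]
opening 0.3419444183906409
q [ 34.43  29.37 -16.26 108.12  12.13  42.94  85.8 ]
```

View pics/d1.png

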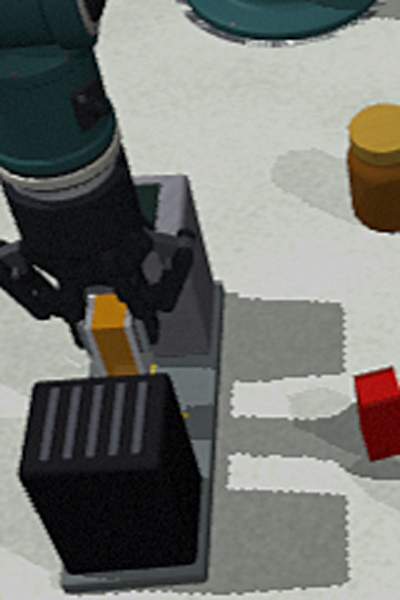

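View pics/d2.png

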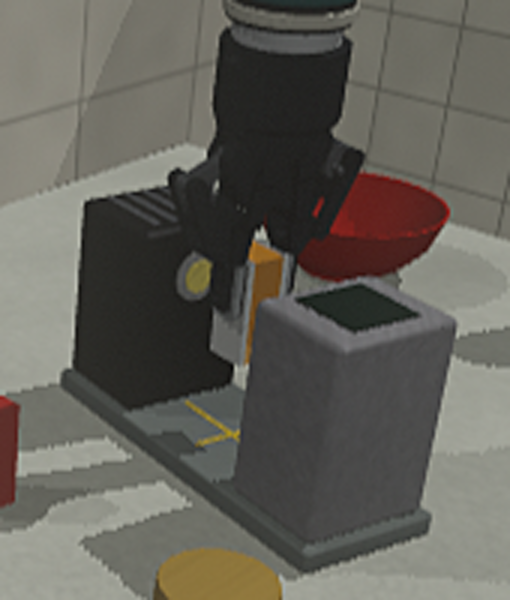

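View pics/wrist15.png

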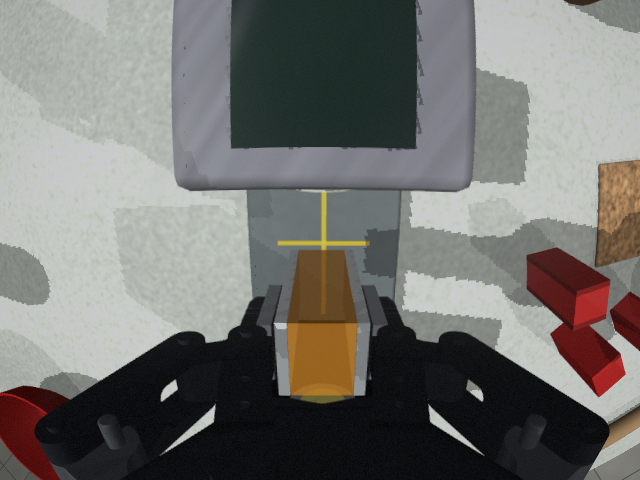

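```bash
python3 cross.py 15 270 190 375 250
python3 - <<'E'
from h import *
from workcell import monitor
np.set_printoptions(precision=4,suppress=True)
a=load("wrist","11")["p"].astype(int);b=load("wrist","15")["p"].astype(int)
for p in(a,b):
    m=((p.min(2)>135)&(np.ptp(p,axis=2)<25));m=m[320:400,265:380]
    print("white px rows330-390 left/right cols:",[(np.nonzero(m[r])[0][[0,-1]]+265).tolist() for r in(15,30,45,60) if m[r].any()])
s=monitor.observe();R=s["ee_rot"];p=s["position"]
up=np.array([-0.9994,-0.033,-0.002]);print("glass up",R@up/np.linalg.norm(up),"tilt deg",np.degrees(np.arccos((R@up/np.linalg.norm(up))[2])))
R0=np.array([[.03,-.94,.339],[-.013,.339,.941],[-.999,-.033,-.002]])
off=R0.T@np.array([0.7,-0.5,4.3]);off[2]=0
print("centre",p+R@off, "glass x deg",np.degrees(np.arctan2(R[1,2],R[0,2]))-90)
E
```

```text
676
white px rows330-390 left/right cols: [[273, 277]]
white px rows330-390 left/right cols: [[357, 358], [277, 287], [279, 360]]
glass up [0.0139 0.0019 0.9999] tilt deg 0.8011517931891389
centre [ 520.537  -244.6136  110.7944] glass x deg -15.605852647621461Traceback (most recent call last):
  File "cross.py", line 17, in <module>
    a=np.polyfit(s[A],t[A],1);b=np.polyfit(t[B],s[B],1)
    raise TypeError("expected non-empty vector for x")
TypeError: expected non-empty vector for x
```

Run:
```python
from h import *
np.set_printoptions(precision=2,suppress=True)
w=load("wrist","15")
for q in((323.5,242.5),(279,243),(369,243),(323.5,195)):print(plane(w,"wrist",*q,16))
p=w["p"];crop(p,260,230,385,410,3.3,"pics/d3.png")
q=load("wrist","11")["p"];cv2.imwrite("pics/d4.png",np.hstack([cv2.resize(z[230:410,260:385],None,fx=3,fy=3) for z in(q,p)]))
```

```text
[ 519.55 -244.1    16.  ]
[ 512.11 -272.2    16.  ]
[ 527.84 -215.58   16.  ]
[ 489.47 -235.71   16.  ]
```

View pics/d4.png

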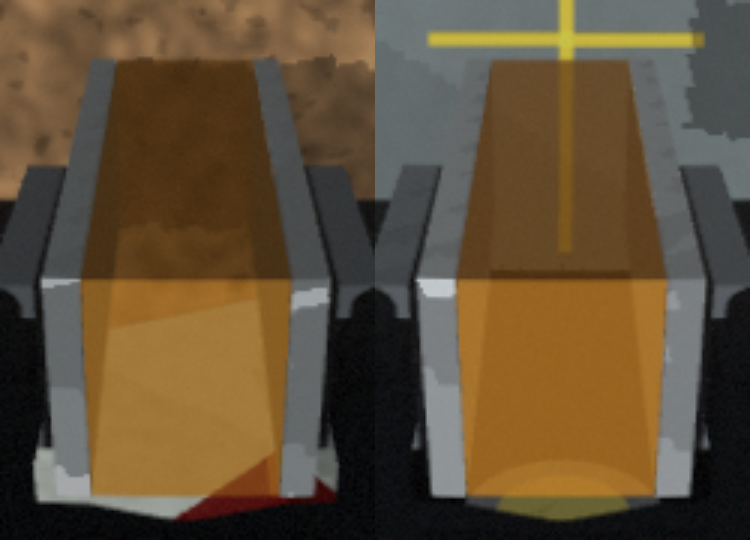

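Emit:
carry_out(
  motion=[1, -1, 0.3, -0.6, -0.003, 1, 0, 0, 0, 0, 1, 0, 0, 0, 0, 1, 0, 0, 0, 0, 1, 0, 0, 0, 0, 1, 0, 0, 0, 0],
)

```text
clock: 24.38
position: [519.2, -244.3, 106.8]
ee_rot: [[0.019, -0.962, 0.272], [-0.014, 0.272, 0.962], [-1.0, -0.022, -0.008]]
force: [-1.1, 1.0, -2.1]
opening: 0.347
```

```bash
python3 snap.py 16 scene side
python3 - <<'E'
from h import *
from workcell import monitor
s=monitor.observe();print(s["ee_rot"],s["joint_vel"])
a=load("side","16")["p"];b=load("scene","16")["p"]
cv2.imwrite("pics/e.png",np.hstack([cv2.resize(a[200:400,80:300],None,fx=1.8,fy=1.8),cv2.resize(b[160:360,260:480],None,fx=1.8,fy=1.8)]))
E
```

```text
clock 24.4833
position [ 519.14 -244.33  106.77]
ee_rot [[ 0.02 -0.96  0.27]
 [-0.01  0.27  0.96]
 [-1.   -0.02 -0.01]]
force [-0.74  0.31 -1.29]
opening 0.3460040439985949
q [ 34.42  29.26 -16.21 108.27  12.11  42.8   85.62]
[[ 0.01891952 -0.96202126  0.2723181 ]
 [-0.01353761  0.2720954   0.96217505]
 [-0.99972936 -0.02189043 -0.00787556]] [ 0.06450121  0.09456161  0.05313153  0.02346155 -0.00648421 -0.00794403
 -0.02345056]
```

View pics/e.png

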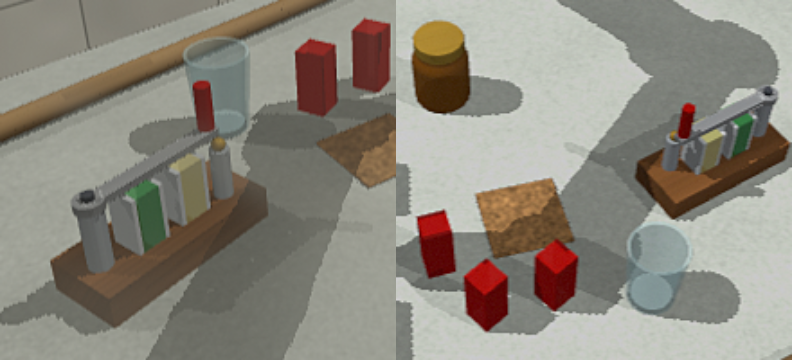

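The keeper is still shut and everything else is untouched. The glass is held steady, centred to about 1 mm and tilted by less than 1°. I'm handing in.

```bash
python3 -c "
from workcell import ticket
print(ticket.finish_job())"
```

```text
the job is handed in; nothing more can be done
None
```

The job is handed in at 24.5 s: the keeper is shut in its detent and the amber glass is held in the light path. No verdict is reported.

**Keeper:** I pushed the knob until the bar met its end stop, at about 22 N. In the images it lies over both spare glasses, with the brass ball exposed beside it. The last check showed it still shut and the spare glasses, jar and tumbler where they were.

**Amber glass:** I gripped it only on its frosted sides at 40 N and lowered it from above into the gap. There was no contact force there, and close crops show no slip in the grip.

| Last check | Measured | Target |
|---|---|---|
| Glass centre (mm) | about (519.9, -244.5, 111) | (519.5, -244.2, 110) |
| Clear-face direction | -15.8° | -15.8° |
| Tilt from upright | about 0.7° | 0° |

**What went less well:**
- **Tool tilt:** The first push on the knob started a tool tilt, which grew to about 7° with later moves. Pressing the open fingers on the bare table did not cure it and briefly reached 46 N. A second push of the shut knob, with the gripper turned half round, brought it back to about 1°.
- **Camera disagreement:** The fixed cameras placed the light path about 5 mm away from the wrist camera's value. I used the wrist camera because its repeated views agreed to within about 0.2 mm.

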